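Show a culture flask to the inspection camera

ROBOT

A 6-joint arm with a two-finger parallel gripper is mounted at the origin on the work surface. World frame = base frame: x ahead of the robot, y to its left, z up, the work surface at z = 0. Lengths are in mm, angles in rad, forces in N, time in s.
With the tool pointing down it reaches from about 275 to 750 mm from the base axis. Payload 10.2 kg.
Tool frame: the origin (TCP) lies on the centre line of the jaws, within the pads' length; the fingertips stand 19 mm ahead of it and the grasp point (between the pads) is the TCP; z points along the fingers, y is the line along which they close (so a half turn about z gives the same grasp; the last joint's range is limited). The gripper opens to 85 mm and grips with 20 to 120 N. Pads are 22 mm wide; open, the fingers measure 114 mm over their backs; the gripper's body (76 mm by 85 mm) begins 54 mm behind the grasp point. The pads swing forward as they close: fully open they stand 13 mm farther back than shut.
Start: joints at [-1.344, 0.313, 1.498, -0, 1.331, -0.223], TCP at [228.251, -472.793, 250.294] pointing down, gripper open.
Joint ranges: [-2.94, 2.94], [-0.97, 2.17], [0.19, 2.56], [-1.23, 4.37], [0.02, 3.11], [-2.88, 2.88]. Speed limits (rad/s): [2.39, 2.39, 3.01, 3.14, 3.14, 3.14].

INTERFACE

Orientations are given as a unit quaternion [w, x, y, z].
In Python, from rig import sense, capture, finish_job, regions_of, mark_of gives the robot as it stands.
- The arm moves only by the tool jog_arm, never from a script. Its argument "series" is text: rows parted by semicolons, each of 7 numbers parted by spaces: the shift along the tool's x, y, z in units of 0.4 m (1.0 is 0.4 m), then the turn, a rotation vector about the tool's x, y, z in units of pi/2 rad (1.0 is pi/2 rad), then the opening, from -1 (shut) to 1 (fully open). A call has 1 to 20 rows; each row is the pose to reach, as a shift and turn from the pose commanded when the call began, along the tool's axes at that moment; what a row does not reach only later rows make up. A row lasts 1/8 s, in which the tool goes at most 62.5 mm and 10.7 degrees, less where a joint would pass 70% of its speed; a pose out of reach is approached as far as the arm can. A call with a number of a shift or a turn outside -1 to 1 is refused whole. A call with a gripper value outside its range is refused whole. The fingers move at their own pace and stop on an object; "grip_force" is the grip in N (left out, the last holds). Time passes only in rows, so rows that repeat a pose let the fingers close. It gives the time, the measured TCP pose, the force, the opening and the grip force at its end, in the units of the state.
- sense(): the state, without advancing time (a new reading comes with each control period).
- capture(name): name is "side" or "top" or "wrist"; returns a dict with "img" (480x640x3 uint8, red, green, blue), "intrinsics" (3x3 intrinsics, pixels), "R" (3x3) and "t" (3): a world point X has camera coordinates R X + t. Camera axes: x right, y down, z forward; pixel columns grow to the right and rows downward; lengths in mm; the calibration is good to about 2 mm. A picture is of the moment at which its call begins. There is no depth.
- finish_job(): hands the job in; it is judged then, once.
Trained networks look in a picture, given as the dict that the camera call returned (one of the last four; its "shot" number tells which), for a name from the list of things; names that differ only in an ending like _2 or _b are one class to them, and where a whole thing is asked for, a point or a joint stands for the part that bears it (a point fixed in the world has none). Each returns a list of dicts, best first, with "confidence" (0 to 1); they miss things now and then, are a little off and sometimes report something else, mostly with a low value. They report only what shows in the picture. A call takes as long as a camera call.
- regions_of(label, picture): "region" (480x640 bool, what is visible of it) and "point" ([row, column] in pixels, amid what is visible of it).
- mark_of(label, picture): "point" ([row, column] in pixels: a listed point, or the origin of a listed thing).
The state is a dict: "time_s": time; "joints": joint angles; "dq": joint speeds; "tau": joint torques, N m; "eef_pos": TCP position; "ee_rot": TCP orientation; "force": force on the tool from outside, world axes, zero at the start; "wrist_torque": the same for the moment, N m; "grip_width": opening from 0.0 (shut) to 1.0 (fully open); "grip_force": force on a finger pad.
Only numpy, scipy, OpenCV 4.12 (cv2) and the standard library are available. Lean on these libraries where they do the work, as an engineer would, in place of code of your own. Each camera call takes 0.05 s, during which the arm holds its last target. There are 200 camera calls.

TASK

Turn up the dimmer of the back-light until its pointer is on the green mark, and let go of it. Then take the red-capped flask out of the rack by its cap and show it to the inspection camera: held up in the air, upright, midway between the lens and the light panel, its clear body centred on the lens axis with a broad face square to the lens, and finish while holding it there still, by the cap alone, clear of everything else. Do not bump the camera or the light panel, and leave the other flasks and the things on the bench as they are.

Things in the scene. Friction and masses are not known exactly. Their poses are not given: they have to be found in the camera images.
- dimmer (a joint): blue knob on top of the dimmer box: angle of its white pointer, rad, 0 to 4.712 (270 degrees), growing clockwise seen from above. Eleven ticks around it, 0.471 rad apart, the first at 0; the seventh, at 2.827 rad, is the broad green mark. Turns easily (0.03 N m of friction, no spring), stays where it is left.
- dimmer_grip (a point): on the knob's axis, inside its bar grip, 7 mm below the bar's top. The bar is 14 mm thick, 42 long, 32 high; below it a disc of 44 mm diameter, whose top is 23 mm below this point. The frame turns with the knob: x along the bar (the pointer line is on its -x half), y across it, z up. Grip the bar across y from above.
- dimmer_box: grey dimmer box, 120 x 120 x 48 mm, fixed on the bench; origin: centre of its underside; z up, its front (with the switch) faces its -x. The knob stands on the middle of its top, the bar's top 92 mm above the bench. Seen from the knob's axis the green mark lies 27 degrees clockwise from the box's +x.
- station: plate 100 x 360 x 12 mm fixed on the bench, with a small camera and a light panel facing each other. Origin: on the bench below the point midway between lens and panel; z up, y along the lens axis towards the camera. Lens axis 160 mm above the bench; lens front at y=+100 mm, lit face at y=-100. Panel 140 x 140 x 16 mm, top at 230; camera and post up to 192, 60 wide, at y=100 to 213.
- lens (a point): centre of the front of the camera's lens (38 mm diameter), 160 mm above the bench
- panel (a point): centre of the light panel's white lit face, 160 mm above the bench, 200 mm from the lens
- flask_rack: blue rack fixed on the bench, 198 x 66 mm, walls 45 mm high, with three pockets in a row along its x, 64.7 mm apart, each 60.7 x 30 mm inside, floor 4 mm above the bench. Origin: centre of its underside.
- flask_red: the flask to show: empty, clear plastic, red screw cap, standing cap up in any one of the three pockets. Origin: centre of its underside, z up, x along its width, y normal to its broad faces (either may face the lens). Clear body 54 (x) x 26 (y) x 68 mm high, then shoulder and neck up to 82 mm; round cap 26 mm across, from 82 to 106 mm above the underside. 30 to 65 g.
- flask_red_body: the clear body of the red-capped flask, shoulder and neck included, without its cap; same origin and axes as the flask
- flask_red_window (a point): centre of the red-capped flask's clear body, 34 mm above its underside: this is what goes on the lens axis
- flask_red_cap (a point): centre of the top of the red cap, 106 mm above the flask's underside
- flask_blue: cell-culture flask with a blue screw cap, standing cap up in one of the rack's three pockets. Same size as the red one. Origin: centre of its underside, z up; x along its width, y through its thickness. A bystander.
- flask_white: cell-culture flask with a white screw cap, standing cap up in one of the rack's three pockets. Same size as the red one. Origin: centre of its underside, z up; x along its width, y through its thickness. A bystander.
- tip_box: grey box of pipette tips with a clear lid, 122 x 84 x 64 mm, loose; origin under its centre. A bystander.
- media_bottle: amber bottle with a blue cap, 70 mm diameter, 150 mm high, loose; origin under its centre. A bystander.
- pipette: white hand pipette lying on the bench, 245 mm long along its x, 26 mm high, loose; origin on the bench below its middle. A bystander.

How it is judged:
By the outcome, as a careful person would: the job done as asked, in the order asked, and still so for the second after the job is handed in, while the arm keeps its last pose, push and grip.
It also fails if it takes over 69 s, if anything falls off the work surface, if the arm or the gripper's body presses on something with over 40 N, if the wrist force passes 120 N, or if a joint passes its speed limit or range.

## Working session

There is one attempt and no reset: what is moved stays moved. The work goes in short steps, Python scripts to look and compute and a tool call to move; the robot and the scene stay as the last step left them, time stands still between calls to the robot, and variables do not carry over. Pictures are saved under pics/ and viewed, at most 13 in all, crops included, and the job is handed in when it is done.

Besides the shell and the picture viewer there is one more tool, called after "Emit:" as name(argument=value, ...), one argument or row to a line, values as JSON. jog_arm: Moves the arm, as the interface text tells. Shifts and turns lie within -1 to 1; 1 stands for 0.4 m of shift or pi/2 rad of turn. Its arguments: {"type":"object","properties":{"series":{"type":"string"},"grip_force":{"type":"number"}},"required":["series"]}

```bash
mkdir -p pics
cat > h.py <<'E'
import numpy as np, cv2, json
from rig import sense, capture, finish_job, regions_of, mark_of
from scipy.spatial.transform import Rotation as Ro
def ray(c,rc):
    p=np.array([rc[1],rc[0],1.0]); d=np.linalg.inv(c["intrinsics"])@p
    R=np.array(c["R"]);t=np.array(c["t"]); return -R.T@t, R.T@d
def atz(c,rc,z):
    o,d=ray(c,rc); return o+d*(z-o[2])/d[2]
def tri(obs):
    A=np.zeros((3,3));b=np.zeros(3)
    for c,rc in obs:
        o,d=ray(c,rc);d=d/np.linalg.norm(d);P=np.eye(3)-np.outer(d,d);A+=P;b+=P@o
    X=np.linalg.solve(A,b)
    return X
def proj(c,X):
    p=np.array(c["intrinsics"])@(np.array(c["R"])@np.array(X,float)+np.array(c["t"])); return p[1]/p[2],p[0]/p[2]
def save(c,n): cv2.imwrite("pics/"+n,cv2.cvtColor(c["img"],cv2.COLOR_RGB2BGR))
E
python3 - <<'E'
from h import *
np.set_printoptions(precision=1,suppress=True)
s=sense();print(s["eef_pos"],s["ee_rot"],s["force"],s["grip_width"],s["time_s"])
T=capture("top");S=capture("side");save(T,"t0.png");save(S,"s0.png")
for c in(T,S): print("cam",-np.array(c["R"]).T@np.array(c["t"]))
for n in["dimmer_grip","dimmer_box","station","lens","panel","flask_rack","flask_red","flask_red_cap","flask_red_window","flask_blue","flask_white","tip_box","media_bottle","pipette"]:
    a=mark_of(n,T);b=mark_of(n,S)
    o=[(c,m[0]["point"]) for c,m in((T,a),(S,b)) if m]
    print(n,[(np.round(m[0]["point"]),round(m[0]["confidence"],2)) if m else None for m in(a,b)],tri(o) if len(o)==2 else None, [atz(c,p,0) for c,p in o][:1])
E
```

```text
[ 228.2 -472.5  249.7] [-0.   1.   0.2 -0. ] [0.2 0.1 0.2] 1.0027539230873639 0.0
cam [ 496.2   42.3 1269.4]
cam [-46.2 619.8 714.3]
dimmer_grip [(array([314., 238.]), 0.9), (array([346., 318.]), 0.78)] [383.5 246.4  87.7] [array([376.1, 262.7,   0. ])]
dimmer_box [(array([307., 246.]), 0.66), (array([382., 318.]), 0.63)] [388.6 245.  -10.9] [array([391.5, 245.2,   0. ])]
station [(array([193., 331.]), 0.68), (array([268., 300.]), 0.63)] [655.8  59.6  -6. ] [array([655. ,  59.4,   0. ])]
lens [(array([188., 281.]), 0.67), (array([228., 266.]), 0.59)] [642.6 155.6 156.2] [array([664.8, 173.3,   0. ])]
panel [(array([176., 378.]), 0.79), (array([205., 375.]), 0.7)] [629.7 -73.4 131.6] [array([697.5, -47. ,   0. ])]
flask_rack [(array([261., 487.]), 0.9), (array([233., 441.]), 0.58)] [ 511.7 -295.4   -4. ] [array([ 508.9, -296.5,    0. ])]
flask_red [(array([233., 489.]), 0.76), (array([223., 428.]), 0.95)] [ 569.7 -302.6   -3.2] [array([ 573.1, -298.8,    0. ])]
flask_red_cap [(array([231., 506.]), 0.69), (array([185., 430.]), 0.66)] [ 573.4 -304.9  106.9] [array([ 578.8, -338.2,    0. ])]
flask_red_window [(array([231., 497.]), 0.63), (array([210., 425.]), 0.92)] [ 577.4 -307.3   29.5] [array([ 577.8, -316.9,    0. ])]
flask_blue [(array([291., 482.]), 0.95), None] None [array([ 442., -286.,    0.])]
flask_white [(array([255., 483.]), 0.85), (array([230., 444.]), 0.68)] [ 516.4 -290.9    4.4] [array([ 523.3, -286.7,    0. ])]
tip_box [(array([335., 383.]), 0.78), (array([381., 318.]), 0.75)] [ 398.1   47.6 -130.8] [array([338.3, -65. ,   0. ])]
media_bottle [(array([168., 478.]), 0.69), (array([201., 375.]), 0.91)] [ 720.1 -268.8   11.7] [array([ 721.4, -272.4,    0. ])]
pipette [(array([240., 168.]), 0.96), (array([385., 180.]), 0.58)] [539.4 431.1   1.2] [array([538.8, 430.5,   0. ])]
```

View pics/t0.png

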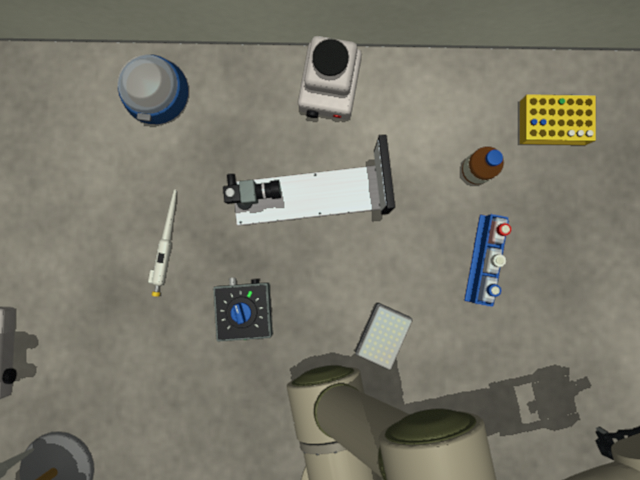

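View pics/s0.png

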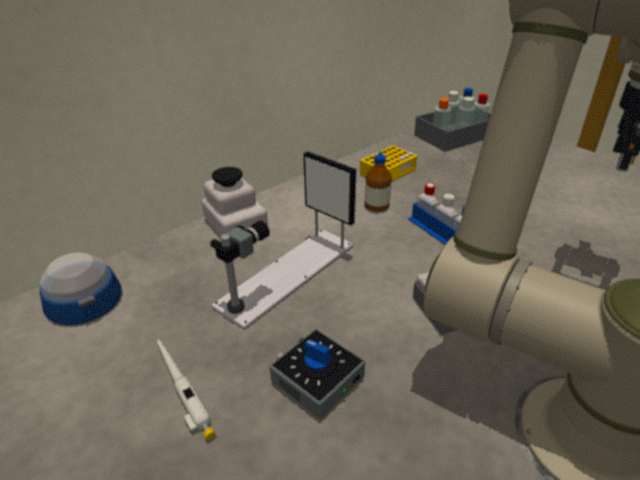

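The top view shows the dimmer at about (313, 240) with its green mark at (294, 250). The station runs from (188, 275) to (175, 380), and the red cap is at (230, 503) in the far pocket of the rack. I'll move above the dimmer for a close look.

```bash
cat >> h.py <<'E'
np.set_printoptions(precision=3,suppress=True)
def state():
    s=sense(); q=s["ee_rot"]; return s,np.array(s["eef_pos"]),Ro.from_quat([q[1],q[2],q[3],q[0]])
def down(psi): return Ro.from_euler('z',psi)*Ro.from_euler('x',np.pi)
def plan(pos,psi=None):
    s,p,R=state(); psi0=2*np.arctan2(*R.as_quat()[[1,0]])
    Rt=R if psi is None else down(psi)
    print("psi now",psi0,"shift",R.inv().apply(np.array(pos)-p)/400,"turn",(R.inv()*Rt).as_rotvec()/(np.pi/2), "tilt axis",R.apply([0,0,1]))
E
python3 - <<'E'
from h import *
s,p,R=state(); print(s["joints"])
plan([384,246,260],1.0)
W=capture("wrist");o=-np.array(W["R"]).T@np.array(W["t"]);print("cam in tool",R.inv().apply(o-p),R.inv().as_matrix()@np.array(W["R"]).T, W["intrinsics"])
T=capture("top");save({"img":cv2.resize(T["img"][270:350,205:285],(640,640),interpolation=cv2.INTER_CUBIC)},"dim.png")
# station axis
for n in("lens","panel"):
    print(n,[ (np.round(atz(T,m["point"],160)),m["confidence"]) for m in mark_of(n,T)])
E
```

```text
[-1.344  0.313  1.498 -0.     1.331 -0.223]
psi now 0.4498228288856709 shift [ 1.132 -1.449 -0.024] turn [-0.   -0.   -0.35] tilt axis [-0.  0. -1.]
cam in tool [  69.01     0.499 -123.555] [[-0.    -0.962 -0.273]
 [ 1.    -0.     0.   ]
 [-0.    -0.273  0.962]] [[383.908   0.    323.131]
 [  0.    383.908 239.659]
 [  0.      0.      1.   ]]
lens [(array([649., 155., 160.]), 0.66)]
panel [(array([671., -38., 160.]), 0.7)]
```

Emit:
jog_arm(
  series="0.57 -0.72 -0.02 0 0 -0.17 1;0.57 -0.72 -0.02 0 0 -0.17 1;0.57 -0.72 -0.02 0 0 -0.17 1;0.57 -0.72 -0.02 0 0 -0.17 1;0.57 -0.72 -0.02 0 0 -0.17 1;0.57 -0.72 -0.02 0 0 -0.17 1;0.57 -0.72 -0.02 0 0 -0.17 1;0.57 -0.72 -0.02 0 0 -0.17 1",
)

```text
time_s: 2.7
eef_pos: [308.4, -114.6, 258.4]
ee_rot: [0.0, 0.936, 0.351, 0.0]
force: [0.8, -0.1, 0.7]
grip_width: 1.0
grip_force: 0.0
```

```bash
python3 -c "
from h import *
plan([384,246,260],1.0);print(sense()['time_s'],sense()['joints'])"
```

```text
psi now 0.7172754173579127 shift [ 0.735 -0.555 -0.004] turn [ 0.    0.   -0.18] tilt axis [ 0.    -0.001 -1.   ]
2.7 [-0.717 -0.151  1.984 -0.     1.309  0.137]
```

Emit:
jog_arm(
  series="0.735 -0.555 0 0 0 -0.18 1;0.735 -0.555 0 0 0 -0.18 1;0.735 -0.555 0 0 0 -0.18 1;0.735 -0.555 0 0 0 -0.18 1;0.735 -0.555 0 0 0 -0.18 1;0.735 -0.555 0 0 0 -0.18 1;0.735 -0.555 0 0 0 -0.18 1;0.735 -0.555 0 0 0 -0.18 1;0.735 -0.555 0 0 0 -0.18 1",
)

```text
time_s: 3.82
eef_pos: [384.6, 244.8, 258.3]
ee_rot: [0.0, 0.878, 0.478, -0.0]
force: [0.5, -0.5, -1.2]
grip_width: 1.001
grip_force: 0.0
```

Run:
```python
from h import *
s,p,R=state();print(p,s["joints"],s["time_s"])
W=capture("wrist");save(W,"w1.png")
for n,z in(("dimmer_grip",85),("dimmer_box",0)):
    for m in mark_of(n,W)[:1]: print(n,m["point"],m["confidence"],atz(W,m["point"],z))
np.savez("w1.npz",**{k:np.array(W[k]) for k in("img","R","t","intrinsics")})
```

```text
[384.629 244.79  258.348] [ 0.309  0.153  1.679 -0.     1.309  0.883] 3.825
dimmer_grip [215.5, 324.4] 0.62 [387.989 247.619  85.   ]
dimmer_box [198.6, 321.8] 0.94 [385.401 247.893   0.   ]
```

View pics/w1.png

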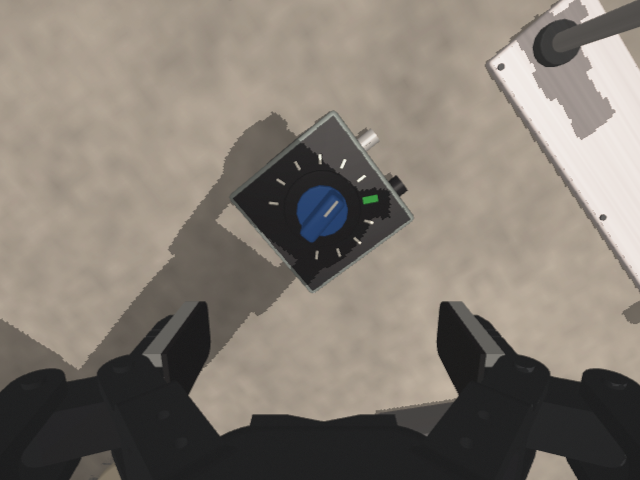

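The close view shows the knob centred near (322, 211), with its white pointer toward about (333, 207). The green mark is at (371, 199). I'll get the angles by segmentation.

Run:
```python
from h import *
d=np.load("w1.npz");W={k:d[k] for k in d};im=W["img"].astype(int);r,g,b=im[...,0],im[...,1],im[...,2]
yy,xx=np.mgrid[:480,:640];near=np.hypot(yy-211,xx-322)<80
G=near&(g>r+50)&(g>b+50); gp=atz(W,(yy[G].mean(),xx[G].mean()),48)
Wt=near&(np.hypot(yy-211,xx-322)<24)&(r>130); wp=np.array([atz(W,p,92)[:2] for p in np.argwhere(Wt)])
print("white px",Wt.sum(),"mean",wp.mean(0),np.argwhere(Wt).min(0),np.argwhere(Wt).max(0))
e=np.linalg.svd(wp-wp.mean(0))[2][0]; print("line dir deg",np.degrees(np.arctan2(e[1],e[0])))
# ticks: white-ish on box top
T=near&(np.hypot(yy-211,xx-322)>30)&(np.hypot(yy-211,xx-322)<62)&(r>150)&(abs(r-b)<40)
n,l,st,c=cv2.connectedComponentsWithStats(T.astype('uint8'))
pts=[atz(W,(c[i][1],c[i][0]),48)[:2] for i in range(1,n) if st[i,4]>=4 and st[i,4]<80]
print("ticks",np.array(pts),"green",gp)
B=near&(b>r+50)&(b>g+30); h=[tuple(x) for x in np.argwhere(B)]
P=np.array(pts+[gp[:2]])
# circle fit
A=np.c_[2*P,np.ones(len(P))];x=np.linalg.lstsq(A,(P**2).sum(1),rcond=None)[0];c0=x[:2];print("centre",c0,"r",np.sqrt(x[2]+c0@c0),"res",np.hypot(*(P-c0).T)-np.sqrt(x[2]+c0@c0))
print("tick angs",np.degrees(np.arctan2(P[:,1]-c0[1],P[:,0]-c0[0])),"pointer by mean",np.degrees(np.arctan2(*(wp.mean(0)-c0)[::-1])))
big=cv2.resize(d["img"][150:272,242:404],(800,602),interpolation=cv2.INTER_CUBIC)[:600];save({"img":big},"dz.png")
```

```text
white px 43 mean [395.919 250.924] [201 324] [216 337]
line dir deg -162.21234065800937
ticks [[407.78  285.231]
 [421.666 270.634]
 [387.87  290.175]
 [428.111 251.421]
 [367.829 287.253]
 [351.606 275.321]
 [414.565 214.305]
 [396.209 205.074]
 [356.481 212.739]] green [425.291 231.582  48.   ]
centre [384.69  246.919] r 43.83751117591432 res [ 0.894  0.09  -0.465 -0.184 -0.121 -0.234  0.391 -0.436  0.479 -0.437]
tick angs [  58.924   32.675   85.796    5.92   112.686  139.355  -47.51   -74.609
 -129.534  -20.694] pointer by mean 19.63033691958806
```

View pics/dz.png

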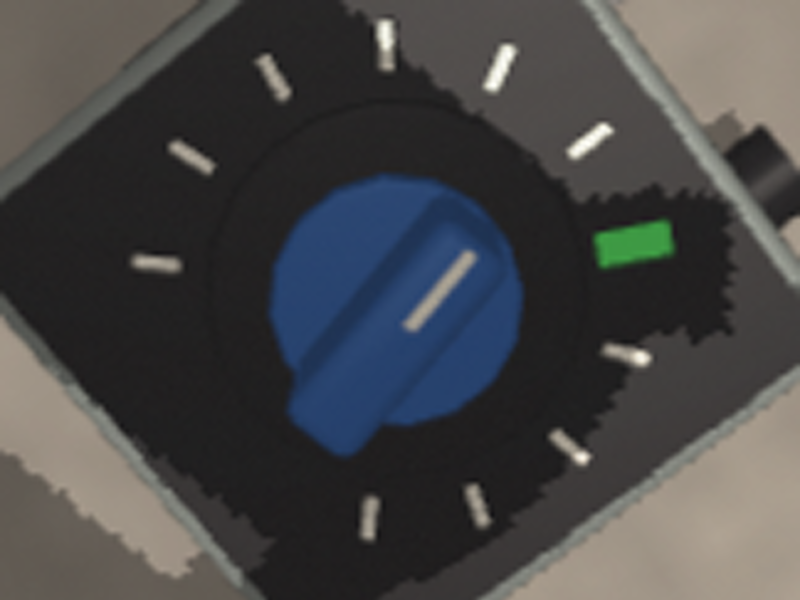

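```bash
python3 -c "
from h import *
plan([385,247,87],0.323)"
```

```text
psi now 0.9978347914474717 shift [ 0.004 -0.001  0.429] turn [ 0.   -0.    0.43] tilt axis [ 0.  0. -1.]
```

Emit:
jog_arm(
  series="0.004 0 0.1 0 0 0.43 1;0.004 0 0.2 0 0 0.43 1;0.004 0 0.25 0 0 0.43 1;0.004 0 0.25 0 0 0.43 1;0.004 0 0.25 0 0 0.43 1;0.004 0 0.35 0 0 0.43 1;0.004 0 0.4 0 0 0.43 1;0.004 0 0.427 0 0 0.43 1;0.004 0 0.427 0 0 0.43 1;0.004 0 0.427 0 0 0.43 1",
)

```text
time_s: 5.22
eef_pos: [385.5, 247.7, 88.3]
ee_rot: [-0.0, 0.987, 0.162, 0.001]
force: [-0.4, 0.5, 0.1]
grip_width: 1.005
grip_force: 0.0
```

```bash
python3 -c "
from h import *
plan([385,247,87],0.323);W=capture('wrist')
for m in mark_of('dimmer_grip',W)[:1]:print(m['confidence'],atz(W,m['point'],85))
save(W,'w2.png')"
```

```text
psi now 0.32459464987053166 shift [-0.002  0.001  0.003] turn [-0.    -0.001  0.001] tilt axis [ 0.002  0.001 -1.   ]
0.63 [385.636 245.777  85.   ]
```

View pics/w2.png

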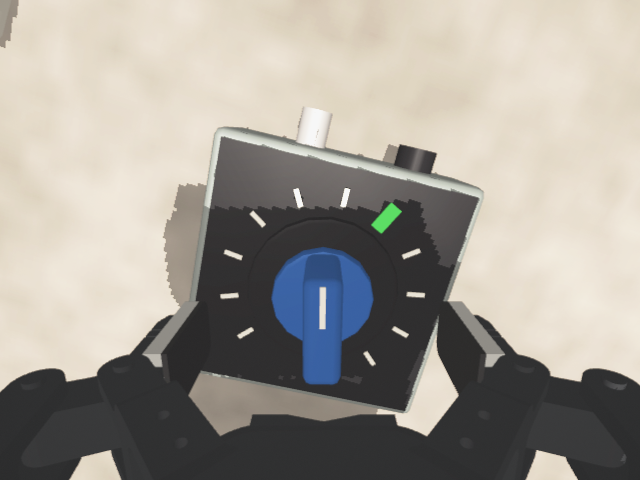

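The bar is aligned with the tool: the pointer is vertical at column 322 and sits midway between the pads. Next I close on it and turn clockwise.

Emit:
jog_arm(
  series="0 0 0 0 0 0 -0.3;0 0 0 0 0 0 -1;0 0 0 0 0 0 -1;0 0 0 0 0 0 -1;0 0 0 0 0 0 -1;0 0 0 0 0 0 -1;0 0 0 0 0 0.1 -1;0 0 0 0 0 0.2 -1;0 0 0 0 0 0.3 -1;0 0 0 0 0 0.4 -1;0 0 0 0 0 0.445 -1;0 0 0 0 0 0.445 -1;0 0 0 0 0 0.445 -1",
  grip_force=25,
)

```text
time_s: 6.95
eef_pos: [384.9, 248.2, 87.6]
ee_rot: [-0.001, 0.982, -0.187, -0.0]
force: [-2.8, 7.2, 2.7]
grip_width: 0.156
grip_force: 27.6
```

```bash
cat > dial.py <<'E'
from h import *
plan([385,247,88],-.375)
W=capture('wrist');im=W["img"].astype(int);r,g,b=im[...,0],im[...,1],im[...,2]
cen=np.array([385.3,247.2]);yy,xx=np.mgrid[:480,:640]
o,_=ray(W,(0,0));Ki=np.linalg.inv(W["intrinsics"]);D=np.stack([xx,yy,np.ones_like(xx)],-1)@Ki.T@np.array(W["R"])
def world(z): return (o+D*((z-o[2])/D[...,2])[...,None])[...,:2]
P=world(48);rad=np.hypot(*(np.moveaxis(P-cen,-1,0)))
G=(g>r+50)&(g>b+50)&(rad<70);gp=P[G].mean(0)
T=(rad>36)&(rad<52)&(r>130)&(abs(r-b)<50);n,l,st,_=cv2.connectedComponentsWithStats(T.astype('uint8'))
pts=np.array([P[l==i].mean(0) for i in range(1,n) if st[i,4]>=15 ]+[gp])
A=np.c_[2*pts,np.ones(len(pts))];x=np.linalg.lstsq(A,(pts**2).sum(1),rcond=None)[0];c0=x[:2]
print("c",c0,"green",gp,"res",np.hypot(*(pts-c0).T)-np.sqrt(x[2]+c0@c0),G.sum())
a=np.degrees(np.arctan2(pts[:,1]-c0[1],pts[:,0]-c0[0]));print(a,"mod27",a%27,"green dir",a[-1])
Q=world(92);rq=np.hypot(*(np.moveaxis(Q-c0,-1,0)))
B=(rq<25)&(r>150)&(abs(r-b)<50)&(cv2.dilate(((b>r+40)&(rq<25)).astype('uint8'),np.ones((9,9)))>0);w=Q[B]
if len(w)>5:
    e=np.linalg.svd(w-w.mean(0))[2][0];e*=np.sign(e[0]);print("pointer",B.sum(),w.mean(0),np.degrees(np.arctan2(e[1],e[0])),np.degrees(np.arctan2(*(w.mean(0)-c0)[::-1])))
save(W,"dial.png")
E
python3 dial.py
```

```text
psi now -0.37520918566807715 shift [ 0.001  0.003 -0.001] turn [-0.001  0.    -0.   ] tilt axis [ 0.     0.001 -1.   ]
c [385.055 247.69 ] green [425.238 231.77 ] res [-0.09  -0.004  0.088  0.059 -0.034 -0.026  0.012 -0.012  0.006] 475
[   5.574  -48.591   32.623  -75.598   59.582 -102.631   86.551 -129.562
  -21.613] mod27 [5.574 5.409 5.623 5.402 5.582 5.369 5.551 5.438 5.387] green dir -21.613277541804383
pointer 264 [395.76 243.45] -22.277630617172207 -21.607757283432733
```

Emit:
jog_arm(
  series="0 0 0 0 0 0 -0.3;0 0 0 0 0 0 0.2;0 0 0 0 0 0 1;0 0 0 0 0 0 1;0 0 0 0 0 0 1;0 0 -0.1 0 0 0 1;0 0 -0.25 0 0 0 1;0 0 -0.25 0 0 0 1",
)

```text
time_s: 8.0
eef_pos: [386.6, 248.1, 191.2]
ee_rot: [-0.002, 0.982, -0.186, 0.004]
force: [0.1, -0.7, -0.3]
grip_width: 1.006
grip_force: 0.0
```

```bash
python3 dial.py
python3 - <<'E'
from h import *
print(sense()["joints"])
S=capture("side");T=capture("top")
im=T["img"].astype(int);r,g,b=im[...,0],im[...,1],im[...,2]
for n in("lens","panel","station"):
    print(n,[(m["point"],m["confidence"]) for c in(T,S) for m in mark_of(n,c)[:1]])
save({"img":cv2.resize(T["img"][115:235,205:405],(800,480),interpolation=cv2.INTER_CUBIC)},"st.png")
cv2.imwrite("T.png",T["img"][...,::-1]);np.savez("T.npz",**{k:np.array(T[k]) for k in("img","R","t","intrinsics")})
E
```

```text
psi now -0.3746635207356955 shift [-0.004  0.005  0.258] turn [-0.003 -0.004  0.   ] tilt axis [ 0.008  0.002 -1.   ]
c [385.228 247.612] green [425.487 231.612] res [-0.037 -0.051 -0.178 -0.045  0.143  0.025  0.142  0.051 -0.132 -0.034
  0.117] 171
[   5.66   -48.664   32.636  -75.622   59.491 -102.617   86.54  -129.649
  113.721  140.552  -21.674] mod27 [5.66  5.336 5.636 5.378 5.491 5.383 5.54  5.351 5.721 5.552 5.326] green dir -21.67389106844935
pointer 74 [395.65  243.301] -21.217133800352478 -22.47392095732135
[ 0.315  0.227  1.781 -0.     1.13   2.26 ]
lens [([190.0, 282.7], 0.56), ([207.5, 424.1], 0.72)]
panel [([176.1, 379.2], 0.88)]
station [([194.4, 329.8], 0.62), ([268.7, 299.0], 0.58)]
```

View pics/st.png

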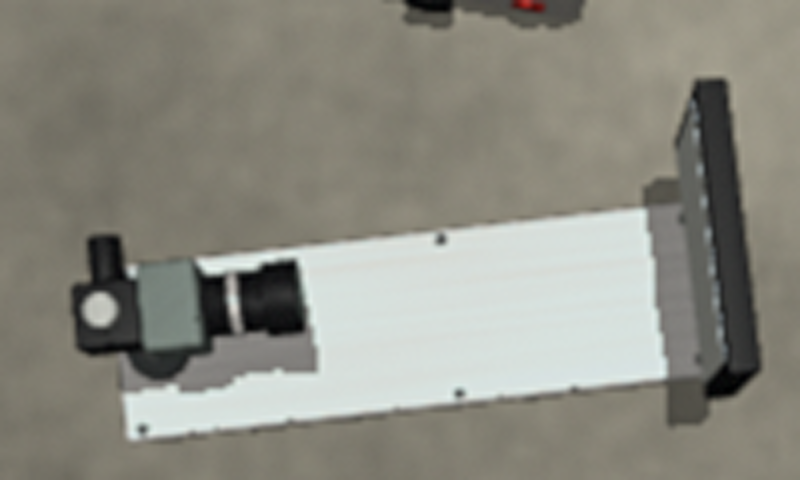

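The dimmer is released and its pointer is within about 0.5° of green. The crop shows the plate's axis tilted about 6°, with the lens front at the crop's (300, 298) and the panel face near (700, 240). I'll hover above the station for a closer look.

```bash
python3 -c "
from h import *
plan([620,58,330],0.1)"
```

```text
psi now -0.3749086205244426 shift [ 0.72   0.226 -0.358] turn [ 0.     0.001 -0.302] tilt axis [-0.001 -0.    -1.   ]
```

Emit:
jog_arm(
  series="0 0 -0.15 0 0 0 1;0 0 -0.3 0 0 0 1;0.05 0.02 -0.35 0 0 -0.1 1;0.2 0.06 -0.35 0 0 -0.2 1;0.35 0.11 -0.35 0 0 -0.3 1;0.5 0.16 -0.35 0 0 -0.3 1;0.65 0.2 -0.35 0 0 -0.3 1;0.72 0.225 -0.35 0 0 -0.3 1;0.72 0.225 -0.35 0 0 -0.3 1;0.72 0.225 -0.35 0 0 -0.3 1;0.72 0.225 -0.35 0 0 -0.3 1",
)

```text
time_s: 9.82
eef_pos: [619.5, 59.2, 328.0]
ee_rot: [-0.0, 0.999, 0.049, 0.0]
force: [0.3, -0.8, -0.8]
grip_width: 1.002
grip_force: 0.0
```

Run:
```python
from h import *
s,p,R=state();print(p,s["joints"],s["time_s"])
W=capture("wrist");save(W,"w3.png")
for n,z in(("lens",160),("panel",160),("station",0)):
    for m in mark_of(n,W)[:1]: print(n,m["point"],m["confidence"],atz(W,m["point"],z))
np.savez("w3.npz",**{k:np.array(W[k]) for k in("img","R","t","intrinsics")})
```

```text
[619.51   59.241 327.95 ] [-0.093  0.505  1.021  0.     1.615  1.381] 9.825
lens [182.8, 188.9] 0.86 [640.72  162.868 160.   ]
panel [169.6, 455.5] 0.59 [670.111 -36.236 160.   ]
station [158.8, 324.8] 0.9 [657.551  60.395   0.   ]
```

View pics/w3.png

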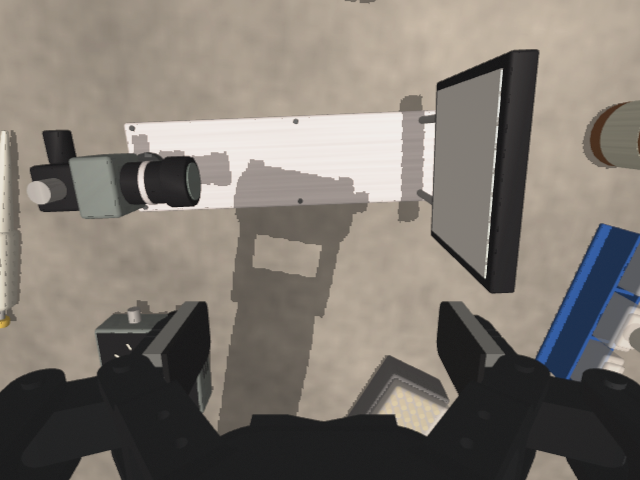

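The view shows the plate screws at (132,128), (296,121) and (300,201). The panel's top front edge runs from (511,52) to (490,292), and the lens front is near (197,180).

Run:
```python
from h import *
d=np.load("w3.npz");W={k:d[k] for k in d}
g=cv2.cvtColor(W["img"],cv2.COLOR_RGB2GRAY).astype(int)
# plate edges in columns
top=[];bot=[]
for c in list(range(215,235))+list(range(270,400,5)):
    col=g[:,c]; k=np.diff(cv2.GaussianBlur(col.astype('f4').reshape(-1,1),(1,3),0).ravel())
    t=100+np.argmax(k[100:135]);
    top.append(atz(W,(t+.5,c),12)[:2])
for c in list(range(205,232))+list(range(372,398)):
    k=np.diff(g[:,c]); t=190+np.argmin(k[190:220]); bot.append(atz(W,(t+.5,c),12)[:2])
def fit(P):
    P=np.array(P); vx,vy,x,y=cv2.fitLine(P.astype('f4'),cv2.DIST_HUBER,0,.01,.01).ravel(); 
    if vy<0: vx,vy=-vx,-vy
    n=np.array([vy,-vx]);print("dir yaw deg",np.degrees(np.arctan2(-vx,vy)),"res",np.abs((P-[x,y])@n).mean(), "pt",x,y);return np.array([vx,vy]),np.array([x,y])
a=fit(top);b=fit(bot)
e=a[0]+b[0];e/=np.linalg.norm(e);n=np.array([e[1],-e[0]])
print("width",(a[1]-b[1])@n); cx=((a[1]+b[1])/2)@n
for nm,rc,z in(("pf1",(52,511),230),("pf2",(292,490),230),("pb1",(50,538),230),("pb2",(293,514),230),("s1",(128,132),12),("s2",(121,296),12),("s3",(201,300),12),("s4",(208,148),12),("lens",(180,197),160),("lensTop",(180,197),179)):
    X=atz(W,rc,z)[:2]; print(nm,X,"along",X@e,"lat",X@n-cx)
P=atz(W,(0,0),0)
np.save("axis.npy",np.r_[e,n,cx]);print(e,n,cx)
```

```text
dir yaw deg 7.8328648 res 0.44902924213523493 pt 699.20166 107.90125
dir yaw deg 7.8238354 res 0.4034485258728047 pt 601.0945 103.48082
width 97.79497
pf1 [737.717 -29.233] along -129.44192799789164 lat 68.37584860009747
pf2 [602.161 -47.672] along -129.2459725003404 lat -68.42845209989162
pb1 [740.044 -43.15 ] along -143.5457612711579 lat 68.7846962426762
pb2 [602.955 -62.735] along -144.27659197041356 lat -69.69429951161874
s1 [670.798 274.73 ] along 180.8026885120309 lat 43.481370748347445
s2 [695.673  95.884] along 0.23567361658200525 lat 43.764519753733566
s3 [607.921  84.369] along 0.7807808559189482 lat -44.7380642226002
s4 [582.528 259.606] along 177.84313199027122 lat -46.02612700359987
lens [643.436 156.779] along 67.67777322834469 lat 0.3092256993279534
lensTop [646.366 150.824] along 61.37938461088501 lat 2.400802145384091
[-0.136  0.991] [0.991 0.136] 658.4848
```

```bash
python3 -c "
from h import *
plan([545,-300,270],-0.1)"
```

```text
psi now 0.09704783961320786 shift [-0.273  0.875  0.144] turn [-0.    -0.     0.125] tilt axis [ 0.  0. -1.]
```

Emit:
jog_arm(
  series="-0.05 0.15 0 0 0 0.1 1;-0.09 0.3 0 0 0 0.12 1;-0.14 0.45 0 0 0 0.12 1;-0.18 0.6 0.05 0 0 0.12 1;-0.23 0.75 0.1 0 0 0.12 1;-0.27 0.875 0.14 0 0 0.12 1;-0.27 0.875 0.14 0 0 0.12 1;-0.27 0.875 0.14 0 0 0.12 1;-0.27 0.875 0.14 0 0 0.12 1",
)

```text
time_s: 11.15
eef_pos: [546.8, -299.2, 272.3]
ee_rot: [0.0, 0.999, -0.045, 0.001]
force: [-0.6, 0.4, -0.3]
grip_width: 0.999
grip_force: 0.0
```

Run:
```python
from h import *
s,p,R=state();print(p,s["joints"],s["time_s"])
W=capture("wrist");save(W,"w4.png")
for n,z in(("flask_red_cap",110),("flask_red",4),("flask_red_window",38),("flask_rack",0),("flask_blue",4),("flask_white",4)):
    for m in mark_of(n,W)[:1]: print(n,m["point"],m["confidence"],atz(W,m["point"],z))
im=W["img"].astype(int);r,g,b=im[...,0],im[...,1],im[...,2]
M=((r>g+70)&(r>b+70)).astype('uint8');n,l,st,c=cv2.connectedComponentsWithStats(M)
for i in range(1,n):
    if st[i,4]>50: print("red",st[i],c[i],atz(W,c[i][::-1],110))
np.savez("w4.npz",**{k:np.array(W[k]) for k in("img","R","t","intrinsics")})
```

```text
[ 546.802 -299.223  272.285] [-0.688  0.523  1.133  0.     1.484  0.973] 11.15
flask_red_cap [187.8, 322.3] 0.81 [ 575.112 -301.876  110.   ]
flask_red [171.4, 321.8] 0.86 [ 576.638 -301.363    4.   ]
flask_rack [173.5, 324.2] 0.39 [ 573.903 -303.565    0.   ]
flask_blue [289.6, 314.1] 0.77 [ 449.114 -281.16     4.   ]
flask_white [232.3, 314.6] 0.72 [ 514.003 -287.994    4.   ]
red [306 168  35  36 557] [323.217 184.533] [ 577.473 -302.776  110.   ]
```

View pics/w4.png

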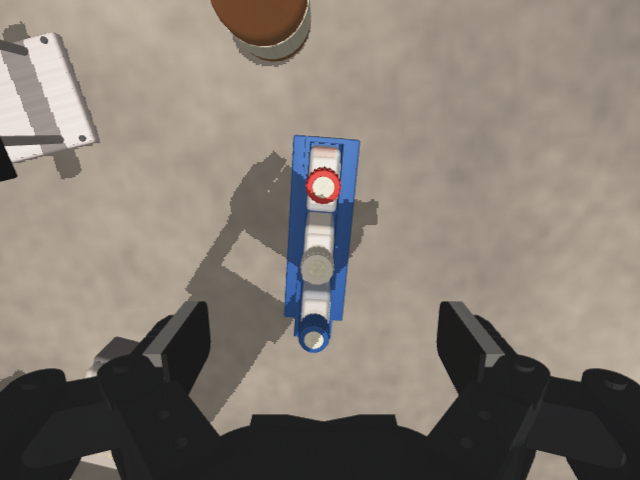

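The red cap is at (323,184), with white at (317,266) and blue at (314,338) behind it. Nothing is in the way along the closing direction. Next I measure the rack and flask yaw and plan the descent.

Run:
```python
from h import *
d=np.load("w4.npz");W={k:d[k] for k in d};im=W["img"].astype(int);r,g,b=im[...,0],im[...,1],im[...,2]
M=(b>r+50)&(b>g+25)
L=[];Rr=[]
for row in range(145,300,3):
    c=np.flatnonzero(M[row,270:380])+270
    L.append(atz(W,(row,c[0]-.5),45)[:2]);Rr.append(atz(W,(row,c[-1]+.5),45)[:2])
for P in(L,Rr):
    P=np.array(P,'f4');v=cv2.fitLine(P,cv2.DIST_HUBER,0,.01,.01).ravel();print("yaw",np.degrees(np.arctan(v[1]/v[0])),v[2:])
# flask body top visible: bright greyish/pink pixels
F=(r>150)&(abs(r-b)<60)&(~M); 
for row in range(146,212,4):
    c=np.flatnonzero(F[row,296:352])+296; print(row,(c.min(),c.max()) if len(c) else None,end=' ')
plan([576.3,-302.5,170],-.1)
save({"img":cv2.resize(d["img"][130:225,275:375],(760,722),interpolation=cv2.INTER_CUBIC)[:600]},"rz.png")
```

```text
yaw -9.540147 [ 535.826 -266.696]
yaw -9.677082 [ 530.559 -324.662]
146 None 150 (np.int64(312), np.int64(337)) 154 (np.int64(311), np.int64(339)) 158 (np.int64(311), np.int64(338)) 162 (np.int64(311), np.int64(338)) 166 (np.int64(310), np.int64(339)) 170 (np.int64(310), np.int64(338)) 174 None 178 (np.int64(318), np.int64(328)) 182 (np.int64(314), np.int64(332)) 186 (np.int64(313), np.int64(333)) 190 (np.int64(313), np.int64(339)) 194 (np.int64(315), np.int64(330)) 198 (np.int64(308), np.int64(336)) 202 (np.int64(308), np.int64(334)) 206 (np.int64(308), np.int64(334)) 210 (np.int64(317), np.int64(333)) psi now -0.09169519831364809 shift [ 0.075 -0.001  0.254] turn [ 0.    -0.     0.005] tilt axis [ 0. -0. -1.]
```

Emit:
jog_arm(
  series="0.075 0 0.1 0 0 0.049 1;0.075 0 0.2 0 0 0.049 1;0.075 0 0.255 0 0 0.049 1;0.075 0 0.255 0 0 0.049 1;0.075 0 0.255 0 0 0.049 1",
)

```text
time_s: 12.12
eef_pos: [576.5, -303.5, 171.0]
ee_rot: [0.001, 0.996, -0.084, 0.001]
force: [-0.4, -0.2, 0.2]
grip_width: 0.998
grip_force: 0.0
```

Run:
```python
from h import *
W=capture("wrist")
for n,z in(("flask_red_cap",110),("flask_red",4)):
    for m in mark_of(n,W)[:1]: print(n,m["point"],m["confidence"],atz(W,m["point"],z))
im=W["img"].astype(int);r,g,b=im[...,0],im[...,1],im[...,2]
M=((r>g+70)&(r>b+70)).astype('uint8');n,l,st,c=cv2.connectedComponentsWithStats(M)
i=1+np.argmax(st[1:,4]);x,y,w,h=st[i][:4];print("red",st[i],atz(W,(y+h/2,x+w/2),110),atz(W,(y+h/2,x+w/2),98))
plan([576.3,-302.5,105],-.168)
save({"img":W["img"][:420,120:520]},"w5.png")
```

```text
flask_red_cap [275.9, 320.3] 0.68 [ 574.385 -302.311  110.   ]
flask_red [225.1, 319.1] 0.76 [ 575.823 -300.976    4.   ]
red [ 295  249   50   46 1032] [ 576.511 -302.523  110.   ] [ 572.086 -301.676   98.   ]
psi now -0.1691313555770446 shift [-0.001 -0.002  0.164] turn [ 0.001 -0.001 -0.001] tilt axis [ 0.002 -0.001 -1.   ]
```

View pics/w5.png

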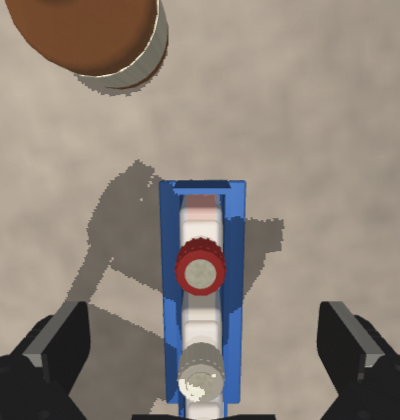

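The cap is centred between the pads (crop (200,272)), and the flask body lines up with the tool's x axis. Next I descend and grip.

Emit:
jog_arm(
  series="-0.001 -0.002 0.08 0 0 0 1;-0.001 -0.002 0.13 0 0 0 1;-0.001 -0.002 0.166 0 0 0 1;-0.001 -0.002 0.166 0 0 0 0.5;-0.001 -0.002 0.166 0 0 0 0;-0.001 -0.002 0.166 0 0 0 -0.3;-0.001 -0.002 0.166 0 0 0 -1;-0.001 -0.002 0.166 0 0 0 -1;-0.001 -0.002 0.166 0 0 0 -1;-0.001 -0.002 0.166 0 0 0 -1;-0.001 -0.002 0.166 0 0 0 -1",
  grip_force=35,
)

```text
time_s: 13.65
eef_pos: [576.2, -302.5, 104.0]
ee_rot: [0.0, 0.996, -0.084, 0.001]
force: [-0.9, 0.7, 6.7]
grip_width: 0.293
grip_force: 34.3
```

Emit:
jog_arm(
  series="0 0 -0.03 0 0 0 -1;0 0 -0.08 0 0 0 -1;0 0 -0.15 0 0 0 -1;0 0 -0.25 0 0 0 -1;0 0 -0.35 0 0 0 -1;0 0 -0.38 0 0 0 -1;0 0 -0.38 0 0 0 -1;0 0 -0.38 0 0 0 -1",
)

```text
time_s: 14.65
eef_pos: [575.4, -302.1, 253.2]
ee_rot: [-0.001, 0.996, -0.084, -0.001]
force: [-0.8, -0.0, -1.5]
grip_width: 0.29
grip_force: 34.4
```

Run:
```python
from h import *
s,p,R=state();print(s["grip_width"],s["grip_force"],s["force"],s["wrist_torque"])
W=capture("wrist");S=capture("side");T=capture("top")
o=[]
for n in("flask_red_cap","flask_red_window","flask_red"):
    q=[(c,m[0]["point"]) for c in(S,T,W) for m in[mark_of(n,c)] if m]
    print(n,len(q)); 
    if len(q)>1: print(tri(q),R.inv().apply(tri(q)-p))
a=np.zeros((480,800,3),'uint8');a[:,:400]=W["img"][:,120:520]
x=proj(S,[p[0],p[1],p[2]-60]);print(x);r0,c0=int(min(max(x[0]-60,0),360)),int(min(max(x[1]-50,0),540))
a[:,400:]=cv2.resize(S["img"][r0:r0+120,c0:c0+100],(400,480),interpolation=cv2.INTER_CUBIC);save({"img":a},"lift.png")
plan([450,60,240],.137)
```

```text
0.2898178536463834 34.40824627876282 [-0.808 -0.024 -1.457] [-0.024  0.029 -0.019]
flask_red_cap 1
flask_red_window 2
[ 581.811 -307.735  183.962] [ 7.417  4.607 69.179]
flask_red 2
[ 574.862 -303.367  148.927] [ -0.069   1.524 104.239]
(np.float64(153.83086029907193), np.float64(433.159570736946))
psi now -0.1690983574737737 shift [-0.463 -0.84   0.038] turn [ 0.    -0.    -0.195] tilt axis [ 0. -0. -1.]
```

View pics/lift.png

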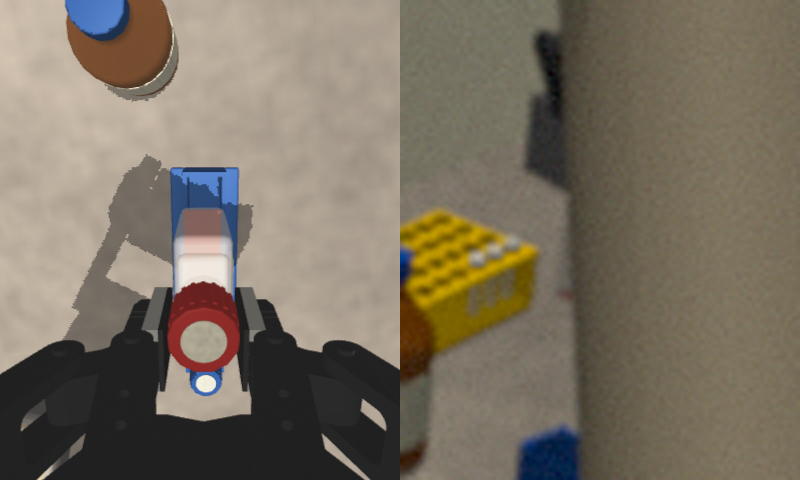

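The flask hangs straight from its cap, with the body edges symmetric about column 204 of the crop. Next I swing it round on the robot side of the station.

Emit:
jog_arm(
  series="-0.04 -0.07 0 0 0 -0.03 -1;-0.1 -0.18 0 0 0 -0.06 -1;-0.16 -0.3 0 0 0 -0.1 -1;-0.23 -0.42 0 0 0 -0.13 -1;-0.3 -0.54 0 0 0 -0.16 -1;-0.36 -0.66 0 0 0 -0.195 -1;-0.42 -0.77 0 0 0 -0.195 -1;-0.463 -0.84 0.02 0 0 -0.195 -1;-0.463 -0.84 0.02 0 0 -0.195 -1;-0.463 -0.84 0.02 0 0 -0.195 -1",
)

```text
time_s: 16.5
eef_pos: [450.2, 59.6, 247.4]
ee_rot: [0.0, 0.998, 0.068, 0.0]
force: [0.8, 0.1, -0.5]
grip_width: 0.292
grip_force: 34.5
```

```bash
cat > fl.py <<'E'
from h import *
s,p,R=state();print(p,s["grip_width"],s["joints"],s["time_s"])
Cs=[capture(n) for n in("side","top","wrist")]
for n in("flask_red_cap","flask_red_window","flask_red"):
    q=[(c,m[0]["point"]) for c in Cs for m in[mark_of(n,c)] if m and m[0]["confidence"]>.4]
    if len(q)>1: X=tri(q);print(n,len(q),X,"tool",R.inv().apply(X-p))
W=Cs[2];im=W["img"].astype(int);r,g,b=im[...,0],im[...,1],im[...,2]
M=((r>g+60)&(r>b+60)).astype('uint8');n,l,st,c=cv2.connectedComponentsWithStats(M);i=1+np.argmax(st[1:,4]);x,y,w,h=st[i][:4]
print("cap bottom edge tool",[R.inv().apply(atz(W,(y+h,x+w/2),p[2]+6)-p)],st[i])
E
python3 fl.py; python3 -c "
from h import *
plan([656.5,60.5,226],.137)"
```

```text
[450.177  59.612 247.38 ] 0.291709765530399 [-0.127  0.158  1.703 -0.     1.28   1.307] 16.5
flask_red_cap 2 [449.515  59.687 253.855] tool [-0.642 -0.163 -6.475]
flask_red 3 [484.061 -59.557 144.925] tool [ 17.218 122.642 102.513]
cap bottom edge tool [array([-12.639,   1.063,  -6.007])] [ 287  282   73   90 3691]
psi now 0.13714794117525533 shift [0.512 0.069 0.053] turn [ 0. -0.  0.] tilt axis [ 0. -0. -1.]
```

Emit:
jog_arm(
  series="0.05 0.007 0.02 0 0 0 -1;0.15 0.02 0.053 0 0 0 -1;0.27 0.036 0.053 0 0 0 -1;0.38 0.051 0.053 0 0 0 -1;0.46 0.062 0.053 0 0 0 -1;0.5 0.067 0.053 0 0 0 -1;0.512 0.069 0.053 0 0 0 -1;0.512 0.069 0.053 0 0 0 -1;0.512 0.069 0.053 0 0 0 -1;0.512 0.069 0.053 0 0 0 -1",
)

```text
time_s: 18.35
eef_pos: [656.2, 60.8, 226.2]
ee_rot: [0.0, 0.998, 0.069, 0.0]
force: [0.2, 0.0, -1.0]
grip_width: 0.29
grip_force: 34.5
```

```bash
python3 fl.py
python3 - <<'E'
from h import *
plan([656.5,60.5,226],.137)
S=capture("side");T=capture("top");W=capture("wrist")
for n in("lens","panel","station"):
    q=[(c,m[0]["point"]) for c in(S,T,W) for m in[mark_of(n,c)] if m and m[0]["confidence"]>.4]
    print(n,len(q),tri(q) if len(q)>1 else None)
np.savez("w6.npz",**{k:np.array(W[k]) for k in("img","R","t","intrinsics")})
a=np.zeros((480,800,3),'uint8');a[:,:400]=W["img"][:,120:520]
a[:,400:]=cv2.resize(S["img"][120:330,200:375],(400,480),interpolation=cv2.INTER_CUBIC);save({"img":a},"show.png")
E
```

```text
[656.165  60.769 226.24 ] 0.28950390846611834 [-0.085  0.634  1.072 -0.     1.435  1.348] 18.35
flask_red_cap 3 [655.872  62.362 232.169] tool [-0.071 -1.618 -5.929]
flask_red_window 2 [660.705  59.003 159.822] tool [ 4.241  2.366 66.419]
cap bottom edge tool [array([-12.592,   0.919,  -6.003])] [ 288  282   72   90 3622]
psi now 0.13717885324114054 shift [-0.     0.001 -0.   ] turn [-0.  0.  0.] tilt axis [-0.  0. -1.]
lens 3 [640.694 154.587 157.915]
panel 3 [664.849 -43.976 152.671]
station 3 [653.583  58.736   0.105]
```

View pics/show.png

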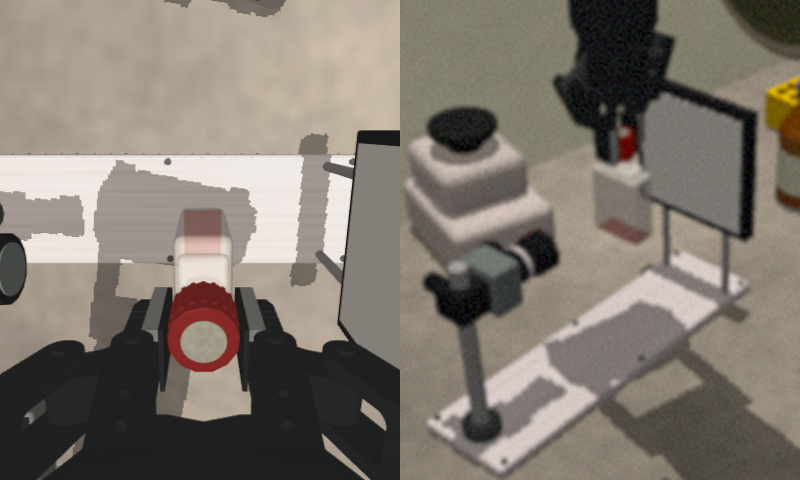

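The flask hangs between the lens and the panel, and the plate edges are horizontal in the tool view, so it is square to the axis. One last check of the station's centre line from this pose and from the top camera.

Run:
```python
from h import *
def edges(C,cols,r0,r1,z):
    g=cv2.cvtColor(C["img"],cv2.COLOR_RGB2GRAY).astype(int);T=[];B=[]
    for c in cols:
        k=np.diff(g[r0:r1,c]);m=(r1-r0)//2
        T.append(atz(C,(r0+np.argmax(k[:m])+.5+.5,c),z)[:2]);B.append(atz(C,(r0+m+np.argmin(k[m:])+1,c),z)[:2])
    o=[]
    for P in(T,B):
        v=cv2.fitLine(np.array(P,'f4'),cv2.DIST_HUBER,0,.01,.01).ravel();s=np.sign(v[1]);e=v[:2]*s;o.append((e,v[2:]));print("yaw",np.degrees(np.arctan2(-e[0],e[1])))
    e=o[0][0]+o[1][0];e/=np.linalg.norm(e);n=np.array([e[1],-e[0]]);print("width",(o[0][1]-o[1][1])@n,"flask lat offset",np.array([656.2,60.8])@n-(o[0][1]+o[1][1])@n/2)
d=np.load("w6.npz");edges({k:d[k] for k in d},list(range(175,210))+list(range(380,410)),135,285,12)
d=np.load("T.npz");edges({k:d[k] for k in d},range(295,362,2),155,232,12)
```

```text
yaw 7.8575706
yaw 7.8551183
width 98.238464 flask lat offset -0.09083666801450363
yaw 7.9174914
yaw 7.782205
width 98.00459 flask lat offset 0.9137239456177895
```

```bash
python3 -c "
from h import *
s=sense();print(s['dq'],s['time_s'],s['grip_force']);print(finish_job())"
```

```text
[ 0.001  0.     0.001 -0.001 -0.     0.001] 19.55 34.48854982852936
the job is handed in; nothing more can be done
None
```

I turned the dimmer to the green mark (within about 0.5°) and let go of it. I then handed the job in with the red-capped flask held still by its cap, upright and square to the lens, midway between lens and panel to within about 1 mm sideways, at 19.6 s; no verdict was returned.

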